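# Brace the wax pot with a spring clamp and twist off its lid

## Robot

A 6-joint arm with a two-finger parallel gripper is mounted at the origin on a cart in front of the work surface, level with it; the furniture and walls round the work are solid. World frame = base frame: x ahead of the robot, y to its left, z up, the work surface at z = 0. Lengths are in mm, angles in rad, forces in N, time in s.
With the tool pointing down it reaches from about 350 to 775 mm from the base axis. Payload 7.3 kg.
Tool frame: the origin (TCP) lies at the centre of the arm's flange, where the gripper is bolted on; the fingertips stand 178 mm ahead of it and the grasp point (between the pads) lies 159 mm ahead of it; z points along the fingers, y is the direction in which the jaws open and shut (so a half turn about z gives the same grasp; the last joint's range is limited). The gripper opens to 92 mm and grips with 3 to 60 N. Pads are 19 mm wide; open, the fingers measure 130 mm over their backs; the gripper's body (75 mm by 190 mm) begins 47 mm behind the grasp point.
Start: joints at [1.087, 0.342, 1.524, -0, 1.275, -0.146], TCP at [173.97, 495.341, 404.741] pointing down, gripper open.
Joint ranges: [-2.53, 2.53], [-0.77, 2.02], [0.04, 2.7], [-1, 4.14], [0.28, 2.66], [-3.11, 3.11]. Speed limits (rad/s): [2.57, 2.57, 3.14, 3.14, 3.14, 3.14].

## Interface

Orientations are given as [roll, pitch, yaw] about the fixed x, y, z axes, in that order (R = Rz(yaw) Ry(pitch) Rx(roll)).
In Python, from plant import status, viewer, ticket gives the robot as it stands.
- The arm moves only by the tool play_rows, never from a script. Its argument "commands" is a list of rows, each an object with "offset": the shift along the tool's x, y, z in m, a list of three; "twist": the turn about the tool's z in degrees. A call has 1 to 5 rows; each row shifts and turns the commanded pose from where the row before left it, along the tool's axes as they then stand; what a row does not reach is not made up. A row lasts 1/10 s, in which the tool goes at most 50 mm and 8.59 degrees, less where a joint would pass 70% of its speed; a pose out of reach is approached as far as the arm can. A call with a gripper value outside its range is refused whole. "jaw" is the closure in counts, from 0 (fully open) to 255 (shut), set as the call begins (left out, the last holds). The fingers move at their own pace and stop on an object; the grip force is fixed at half the most. Time passes only in rows, so rows that do not move let the fingers close. It gives the time, the measured TCP pose, the force and the opening at its end, in the units of the state.
- status.get_obs(): the state, without advancing time (a new reading comes with each control period).
- viewer.capture(name): name is "scene" or "top"; returns the picture (384x512x3 uint8, red, green, blue); there is no depth.
- viewer.camera_params(name): a dict with "fov_y" (degrees; the focal length in pixels is half the picture's height over the tangent of half this angle, whatever the lens; pixels are square), "cx", "cy" (the principal point, pixels), "rvec" (rotation vector, rad) and "tvec" (3), from world to camera coordinates, as OpenCV has them. Camera axes: x right, y down, z forward; pixel columns grow to the right and rows downward; lengths in mm; the calibration is good to about 2 mm. A picture is of the moment at which its call begins. camera_params takes no time and is no camera call.
- ticket.close_job(): hands the job in, once; it reports no verdict.
The state is a dict: "time": time; "joint_positions": joint angles; "dq": joint speeds; "tau": joint torques, N m; "tool_pos": TCP position; "tcp_rot": TCP orientation; "contact_force": force on the tool from outside, world axes, zero at the start; "moment": the same for the moment, N m; "grip_width": finger opening in mm.
Only numpy, scipy, OpenCV 4.12 (cv2) and the standard library are available. Lean on these libraries where they do the work, as an engineer would, in place of code of your own. Each camera call takes 0.05 s, during which the arm holds its last target.

## Task

Push the green spring clamp down over the pot's flat side handle and the steel post beside it, so that the pot cannot turn, and let go of it. Then twist the pot's tight red lid anticlockwise until its threads let go, without forcing it up before that, lift it off and finish while holding it level a few centimetres straight above the open mouth. Leave the pot standing braced in its holder and do not disturb the other tools.

Things in the scene. Friction and masses are not known exactly. Their poses are not given: they have to be found in the camera images.
- holder: Plywood pot holder screwed to the bench: base 110 (x) x 176 (y) x 8 mm with a round wooden ring (inner radius 36, outer 43, top at z = 19 mm) in which the pot stands. Origin on the bench surface on the ring's axis, z up. A steel post plate stands on its -y side, x = -7.5 to -0.5, y = -98 to -62, top at z = 42 mm.
- post_top (a point): Where the clamp goes: on the holder's -y side, 80 mm from the ring's axis, level with the top edges of the post (on its -x side) and the pot's handle (on its +x side), midway between the two. Together these are 15 to 18 mm thick along the holder's x. Axes as the holder's; z = 42 mm.
- pot: Blue round metal pot, loose in the ring, 70 mm across, shoulder 70 mm high, neck 43 mm across up to 100 mm; about 0.3 kg. Origin at the centre of its underside, 8 mm above the bench, z up. A dark flat steel handle, 7 mm thick, top 34 mm above the origin, stands out along its -y to 96 mm from the axis, beside the post. Unclamped, the pot turns with the lid.
- pot_rim (a point): Centre of the pot's mouth at the top of the neck, 100 mm above the pot's origin; axes as the pot's.
- handle_tip (a point): Point near the outer end of the pot's handle, 90 mm from the pot's axis, at half the handle's height.
- lid: Red ribbed round lid, 63 mm across, 24 mm high, 60 g, screwed on the pot. Origin at the centre of its lower edge, z up; at the start 82 mm above the pot's origin. The white line on top points along its x. Grip it across its sides, from above, in any direction; fingertips at most 10 mm below its lower edge (pot's shoulder).
- lid_top (a point): Centre of the lid's top, 24 mm above its origin, axes as the lid's. Screwed on, lid x is 0 to 0.15 rad anticlockwise (from above) of pot x. Turned anticlockwise against about 0.3 to 0.5 N m, the short threads let go when lid x is about 0.8 rad past pot x; 1.1 rad is best, past 1.5 rad they catch again. The lid does not rise while turning; pull it up only then.
- clamp: Green spring clamp standing on its jaws on the bench, 70 mm high, 0.13 kg. Origin at the centre of its underside, between the jaw tips, z up. Its grip block is 18 (x) x 26 (y) mm, z = 44 to 70 mm: grip it across x, fingers above z = 43 mm, clear of the jaws. Push it down with its x parallel to the holder's x, either way round; about 5 to 20 N.
- clamp_slot (a point): Roof of the clamp's slot between the jaws, 32 mm above the clamp's origin; fully down, it meets point post_top (within 12 mm sideways and in height is enough). The jaws are 22 mm wide in y; their mouth is flared to 25 mm in x at the tips, and the pads 18 mm above the tips are 11 mm apart at rest.
- jaw_a (a joint): Jaw on the clamp's +x side, hinged along y, rad: 0 shut (at rest), about 0.1 when clipped over post and handle, 0.3 at most; a spring shuts it, and the plates push it open as the clamp is pushed down.
- jaw_b (a joint): Jaw on the clamp's -x side, the same.
- hammer: Hammer, 80x282x33 mm, lying on the bench at the right; leave it. Origin under its middle.
- beech_block: Plain beech offcut, 55x80x32 mm, lying at the left; leave it. Origin under its middle.
Things that resemble listed ones, but are neither listed nor needed, are in the scene too. Of the things that look like the pot, the smallest one is meant.

How it is judged:
By the outcome, as a careful person would: the job done as asked, in the order asked, and still so for the second after the job is handed in, while the arm keeps its last pose, push and grip.
It also fails if it takes over 51 s, if anything falls off the work surface, if the arm or the gripper's body presses on something with over 40 N, if the wrist force passes 120 N, or if a joint passes its speed limit or range.

## Working session

There is one attempt and no reset: what is moved stays moved. The work goes in short steps, Python scripts to look and compute and a tool call to move; the robot and the scene stay as the last step left them, time stands still between calls to the robot, and variables do not carry over. Pictures are saved under pics/ and viewed, and the job is handed in when it is done.

Besides the shell and the picture viewer there is one more tool, called after ">>>" as name(argument=value, ...) on one line, values as JSON. play_rows: Moves the arm, as the interface text tells. Its arguments: {"type":"object","properties":{"commands":{"type":"array"},"jaw":{"type":"number"}},"required":["commands"]}

```bash
ls; mkdir -p pics; python3 - <<'E'
from plant import status, viewer
import cv2
print(status.get_obs())
for n in ("scene","top"):
    im=viewer.capture(n); cv2.imwrite(f"pics/{n}0.png",im[:,:,::-1]); print(n,viewer.camera_params(n))
E
```

```text
pics
{'time': 0.0, 'joint_positions': array([ 1.08699073e+00,  3.42679762e-01,  1.52502515e+00, -1.36239447e-05,
        1.27539580e+00, -1.46001933e-01]), 'dq': array([ 0.0020188 ,  0.00070266,  0.00042361,  0.00045092, -0.00066573,
       -0.0009056 ]), 'tau': array([ 8.03439689e-04, -4.31249177e+01, -2.44221961e+01,  7.18295923e-02,
        5.57357760e-02, -1.44264586e-04]), 'tool_pos': array([173.90661965, 495.20596216, 404.06422209]), 'tcp_rot': array([-3.14009875e+00, -2.06507494e-04,  2.80379281e+00]), 'contact_force': array([-0.77008479,  0.24138021, -0.05260034]), 'moment': array([-0.02559017, -0.02042686, -0.04756729]), 'grip_width': 92.04693867956136}
scene {'fov_y': 55.34966881856725, 'cx': 258.5636602059188, 'cy': 186.61807643340785, 'rvec': array([ 1.88368355, -0.97734025,  0.54992987]), 'tvec': array([-252.67871714,  284.24847868,  831.94308264])}
top {'fov_y': 42.05562321743931, 'cx': 262.0683900112543, 'cy': 188.56298889922138, 'rvec': array([ 1.6492305 , -2.36931855,  0.47332456]), 'tvec': array([ 202.88937846,  426.69487747, 1648.77258873])}
```

View pics/scene0.png

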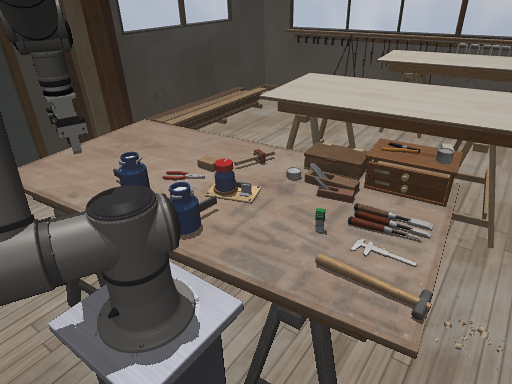

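View pics/top0.png

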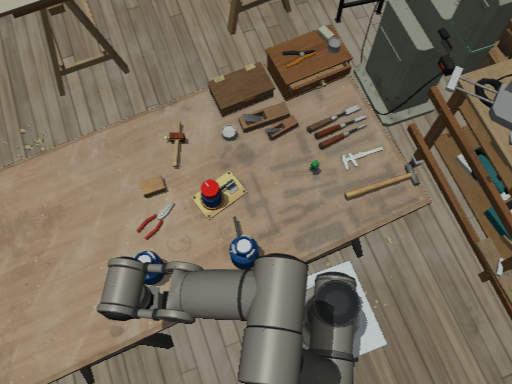

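The pot with the red lid is at scene (224,178) and top (210,193), in its yellow holder. The clamp is at scene (320,220) and top (315,167). I'll zoom in on both.

```bash
cat > h.py <<'E'
import numpy as np, cv2
from plant import status, viewer
def cam(n):
    p=viewer.camera_params(n); f=192/np.tan(np.radians(p['fov_y']/2))
    K=np.array([[f,0,p['cx']],[0,f,p['cy']],[0,0,1]]); return K,p['rvec'],p['tvec'].astype(float)
def ray(n,uv):
    K,r,t=cam(n); R=cv2.Rodrigues(r)[0]
    d=np.linalg.inv(K)@np.array([uv[0],uv[1],1.]); return -R.T@t, R.T@d
def onz(n,uv,z):
    o,d=ray(n,uv); return o+d*(z-o[2])/d[2]
def tri(a,b):
    Ps=[]
    for n in ("scene","top"):
        K,r,t=cam(n); R=cv2.Rodrigues(r)[0]; Ps.append(K@np.c_[R,t])
    X=cv2.triangulatePoints(Ps[0],Ps[1],np.array(a,float).reshape(2,1),np.array(b,float).reshape(2,1))
    return (X[:3]/X[3]).ravel()
def proj(n,X):
    K,r,t=cam(n); return cv2.projectPoints(np.array(X,float).reshape(-1,3),r,t,K,None)[0].reshape(-1,2)
def crop(src,x0,y0,x1,y1,s,out):
    im=cv2.imread(src)[y0:y1,x0:x1]; cv2.imwrite(out,cv2.resize(im,None,fx=s,fy=s,interpolation=cv2.INTER_CUBIC))
E
python3 - <<'E'
from h import *
a=cv2.imread('pics/scene0.png');b=cv2.imread('pics/top0.png')
def z(im,x,y,w,h,s): return cv2.resize(im[y:y+h,x:x+w],None,fx=s,fy=s,interpolation=cv2.INTER_CUBIC)
out=np.vstack([np.hstack([z(a,195,150,70,56,5),z(b,180,165,70,56,5)]),np.hstack([z(a,300,195,40,46,6)[:,:240],z(b,300,150,40,46,6)[:,:240]]+[np.zeros((276,220,3),np.uint8)])])
cv2.imwrite('pics/z1.png',out);print(out.shape)
E
```

```text
(556, 700, 3)
```

View pics/z1.png

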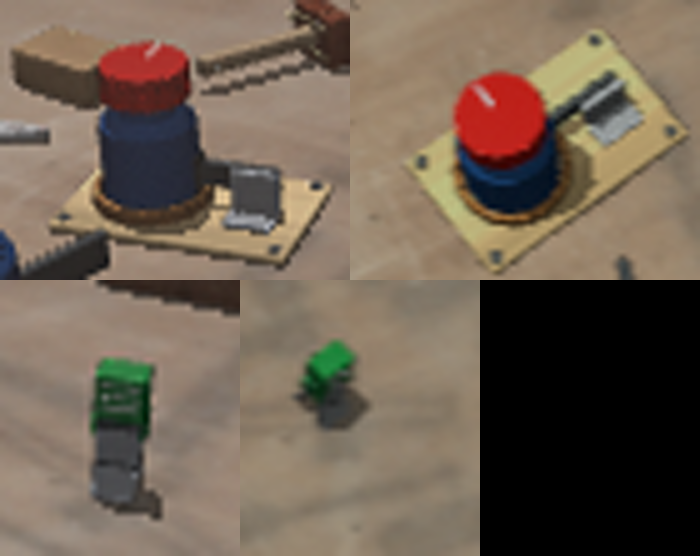

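```bash
python3 - <<'E'
from h import *
b=cv2.imread('pics/top0.png');a=cv2.imread('pics/scene0.png')
hsv=cv2.cvtColor(b,cv2.COLOR_BGR2HSV)
m=np.zeros(b.shape[:2],np.uint8); m[165:225,180:252]=1
y=((hsv[...,0]>18)&(hsv[...,0]<32)&(hsv[...,1]>75)&(hsv[...,2]>120)&(m>0)).astype(np.uint8)
y=cv2.morphologyEx(y,cv2.MORPH_OPEN,np.ones((2,2),np.uint8))
pts=np.argwhere(y)[:,::-1].astype(np.float32)
W=np.array([onz('top',p,8)[:2] for p in pts],np.float32)
print(len(W),cv2.minAreaRect(W)); print(cv2.boxPoints(cv2.minAreaRect(W)))
def red(im,x0,y0,x1,y1):
    h=cv2.cvtColor(im,cv2.COLOR_BGR2HSV); r=((h[...,0]<8)|(h[...,0]>172))&(h[...,1]>140)&(h[...,2]>60)
    q=np.zeros_like(r); q[y0:y1,x0:x1]=1; return r&q
def green(im):
    h=cv2.cvtColor(im,cv2.COLOR_BGR2HSV); return (h[...,0]>45)&(h[...,0]<85)&(h[...,1]>120)
def big(m):
    n,l,s,c=cv2.connectedComponentsWithStats(m.astype(np.uint8)); k=1+np.argmax(s[1:,4]); return l==k
for n,im,box in(('scene',a,(205,150,245,180)),('top',b,(195,175,225,205))):
    r=big(red(im,*box)); p=np.argwhere(r)[:,::-1]
    print(n,'red',p.min(0),p.max(0),p.mean(0),len(p))
    g=big(green(im)); p=np.argwhere(g)[:,::-1]; print(n,'green',p.min(0),p.max(0),p.mean(0),len(p), cv2.minAreaRect(p.astype(np.float32)))
    v=cv2.cvtColor(im,cv2.COLOR_BGR2HSV)[...,2]
    print('bright red split'); 
    vv=np.where(r,v,0); print(vv[box[1]:box[3]:1, box[0]+12:box[2]-10:3][:25])
E
```

```text
585 ((528.4495239257812, 183.23690795898438), (108.47825622558594, 176.72059631347656), 17.83635139465332)
[[449.7527   250.73679 ]
 [503.88208   82.510216]
 [607.14636  115.73703 ]
 [553.01697  283.9636  ]]
scene red [215 159] [232 171] [223.2970297 165.1039604] 202
scene green [316 208] [324 218] [320.83673469 212.63265306] 49 ((320.0, 213.0), (10.0, 8.0), 90.0)
bright red split
[[  0   0   0   0   0   0]
 [  0   0   0   0   0   0]
 [  0   0   0   0   0   0]
 [  0   0   0   0   0   0]
 [  0   0   0   0   0   0]
 [  0   0   0   0   0   0]
 [  0   0   0   0   0   0]
 [  0   0   0   0   0   0]
 [  0   0   0   0   0   0]
 [  0 172 171   0 166   0]
 [170 172 171 174 173   0]
 [173 172 171 172 172   0]
 [173 171 172 171 172 103]
 [173 172 172 172 174  83]
 [177 174 173 175 184   0]
 [120 178 178 165  95   0]
 [101 102 136 100  74  81]
 [ 90  82  85  67  76  87]
 [ 87  84  81   0  77  62]
 [ 79  84 104  81  79   0]
 [ 81  84  90  76  79   0]
 [  0  86  92  80   0   0]
 [  0   0   0   0   0   0]
 [  0   0   0   0   0   0]
 [  0   0   0   0   0   0]]
top red [201 179] [218 197] [209.56756757 188.18146718] 259
top green [311 161] [318 169] [314.025 164.25 ] 40 ((313.80328369140625, 164.33604431152344), (4.737365245819092, 9.218655586242676), 39.80556869506836)
bright red split
[[  0   0   0]
 [  0   0   0]
 [  0   0   0]
 [  0   0   0]
 [  0 159   0]
 [187 187 180]
 [189 189 188]
 [189 189 188]
 [189 189 190]
 [  0 189 189]
 [  0 190 189]
 [189 190 190]
 [190 190 190]
 [189 190 189]
 [190 190 190]
 [190 190 190]
 [190 190 190]
 [190 190 190]
 [191 190 190]
 [190 190 189]
 [186 189 124]
 [ 82 101  63]
 [  0   0   0]
 [  0   0   0]
 [  0   0   0]]
```

```bash
python3 - <<'E'
from h import *
b=cv2.imread('pics/top0.png');a=cv2.imread('pics/scene0.png')
c={}
for n,im,box in(('scene',a,(205,150,245,180)),('top',b,(195,175,225,205))):
    x0,y0,x1,y1=box; h=cv2.cvtColor(im,cv2.COLOR_BGR2HSV)[y0:y1,x0:x1]
    m=(((h[...,0]<8)|(h[...,0]>172))&(h[...,1]>140)&(h[...,2]>140)).astype(np.uint8)
    cs,_=cv2.findContours(m,cv2.RETR_EXTERNAL,cv2.CHAIN_APPROX_NONE); k=max(cs,key=cv2.contourArea)
    hull=cv2.convexHull(k); f=np.zeros_like(m); cv2.fillConvexPoly(f,hull,1)
    p=np.argwhere(f)[:,::-1]+[x0,y0]; c[n]=p.mean(0); w=f.astype(bool)&((h[...,1]<140))
    print(n,c[n],p.min(0),p.max(0))
    q=np.argwhere(w)[:,::-1]+[x0,y0]; print('white',q.tolist())
    Q=np.array([onz(n,t,114)[:2] for t in q]); print(Q.mean(0)-onz(n,c[n],114)[:2])
    P=np.array([onz(n,t,114)[:2] for t in p]); print('extent',P.min(0),P.max(0),(P.min(0)+P.max(0))/2)
X=tri(c['scene'],c['top']); print('lid top',X, onz('scene',c['scene'],114),onz('top',c['top'],114))
# clamp
for n,im,(x0,y0,x1,y1) in(('scene',a,(308,200,332,245)),('top',b,(303,155,326,180))):
    h=cv2.cvtColor(im,cv2.COLOR_BGR2HSV)[y0:y1,x0:x1]
    print(n); 
    for r in range(y1-y0): print(y0+r,' '.join('%3d'%(v[2]) if (45<v[0]<85 and v[1]>100) else ' . ' for v in h[r]))
E
python3 - <<'E'
import sys; sys.path.insert(0,'.')
from h import *
b=cv2.imread('pics/top0.png');a=cv2.imread('pics/scene0.png')
z=lambda im,x,y,w,h,s: cv2.resize(im[y:y+h,x:x+w],None,fx=s,fy=s,interpolation=cv2.INTER_NEAREST)
cv2.imwrite('pics/z2.png',np.hstack([z(a,308,200,25,40,14),z(b,303,152,25,40,14)]))
E
```

```text
scene [223.31730769 161.97115385] [215 159] [231 165]
white [[225, 159], [226, 159], [230, 159], [224, 160], [225, 160], [224, 161]]
[19.01566236  5.56360425]
extent [497.71768689 185.51608741] [557.72387582 244.76073913] [527.72078135 215.13841327]
top [209.44578313 187.29718876] [201 179] [218 195]
white [[208, 179], [211, 179], [212, 179], [205, 182], [205, 183], [206, 183], [201, 184], [206, 184], [207, 184], [218, 184], [207, 185], [208, 185]]
[18.49530885 -0.26527148]
extent [494.28600718 181.91370373] [556.24095277 244.16885501] [525.26347997 213.04127937]
lid top [524.47357288 213.26997447 115.37242851] [526.11882151 215.30980401 114.        ] [525.25969039 213.07541788 114.        ]
scene
200  .   .   .   .   .   .   .   .   .   .   .   .   .   .   .   .   .   .   .   .   .   .   .   . 
201  .   .   .   .   .   .   .   .   .   .   .   .   .   .   .   .   .   .   .   .   .   .   .   . 
202  .   .   .   .   .   .   .   .   .   .   .   .   .   .   .   .   .   .   .   .   .   .   .   . 
203  .   .   .   .   .   .   .   .   .   .   .   .   .   .   .   .   .   .   .   .   .   .   
[... 5809 characters left out ...]
   .   .   .   .   .   .   . 
173  .   .   .   .   .   .   .   .   .   .   .   .   .   .   .   .   .   .   .   .   .   .   . 
174  .   .   .   .   .   .   .   .   .   .   .   .   .   .   .   .   .   .   .   .   .   .   . 
175  .   .   .   .   .   .   .   .   .   .   .   .   .   .   .   .   .   .   .   .   .   .   . 
176  .   .   .   .   .   .   .   .   .   .   .   .   .   .   .   .   .   .   .   .   .   .   . 
177  .   .   .   .   .   .   .   .   .   .   .   .   .   .   .   .   .   .   .   .   .   .   . 
178  .   .   .   .   .   .   .   .   .   .   .   .   .   .   .   .   .   .   .   .   .   .   . 
179  .   .   .   .   .   .   .   .   .   .   .   .   .   .   .   .   .   .   .   .   .   .   .
```

View pics/z2.png

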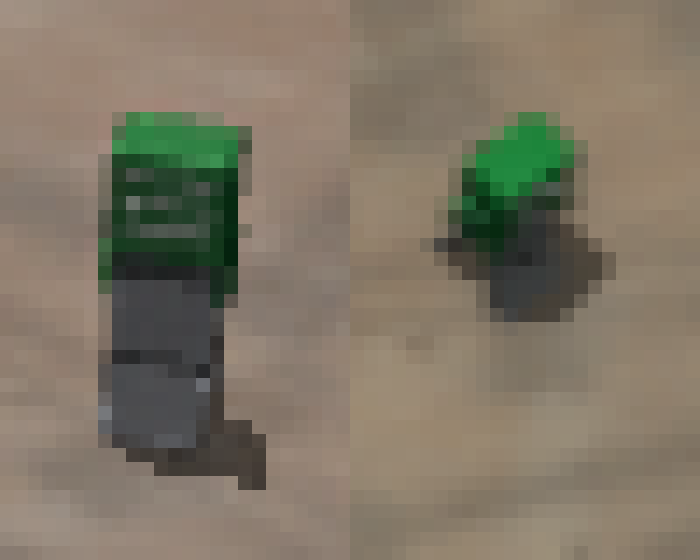

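```bash
python3 - <<'E'
from h import *
b=cv2.imread('pics/top0.png');a=cv2.imread('pics/scene0.png')
hs=lambda im:cv2.cvtColor(im,cv2.COLOR_BGR2HSV)
c={}
for n,im,(x0,y0,x1,y1),vt in(('scene',a,(308,200,332,245),100),('top',b,(303,155,326,180),105)):
    h=hs(im)[y0:y1,x0:x1]; m=(h[...,0]>45)&(h[...,0]<85)&(h[...,1]>100)&(h[...,2]>vt)
    p=np.argwhere(m)[:,::-1]+[x0,y0]; c[n]=p.mean(0)
    W=np.array([onz(n,t,70)[:2] for t in p],np.float32)
    r=cv2.minAreaRect(W); print(n,c[n],W.mean(0),r, cv2.boxPoints(r).round(1).tolist())
    C=np.cov(W.T); w,v=np.linalg.eigh(C); print('axis long',v[:,1],np.degrees(np.arctan2(v[1,1],v[0,1])),np.sqrt(12*w))
print('tri',tri(c['scene'],c['top']))
y=np.array([-.306,.952]);x=np.array([.952,.306])
ring=np.array([525,213.5])
P=lambda X,Y,Z:[*(ring+X*x+Y*y),Z]
# overlays
mk=[P(-7.5,-98,42),P(-.5,-98,42),P(-.5,-62,42),P(-7.5,-62,42),P(0,-80,42)]
bx=[P(-60,-118,8),P(50,-118,8),P(50,58,8),P(-60,58,8)]
z=lambda im,x,y,w,h,s: cv2.resize(im[y:y+h,x:x+w],None,fx=s,fy=s,interpolation=cv2.INTER_CUBIC)
outs=[]
for n,im,(X,Y) in(('scene',a,(200,165)),('top',b,(205,160))):
    o=z(im,X,Y,48,48,8); q=o.copy()
    for L,col in((mk,(0,0,255)),(bx,(255,0,0))):
        for u in proj(n,L): cv2.circle(q,tuple(np.round((u-[X,Y]+.5)*8).astype(int)),2,col,-1)
    outs.append(np.vstack([o[:300],q[:300]]))
cv2.imwrite('pics/z3.png',np.hstack(outs))
E
```

```text
scene [320.375      209.70833333] [ 502.2679  -171.77388] ((502.1341247558594, -171.62069702148438), (14.171346664428711, 22.94415283203125), 15.94271183013916) [[492.20001220703125, -162.5], [498.5, -184.60000610351562], [512.0999755859375, -180.6999969482422], [505.79998779296875, -158.60000610351562]]
axis long [-0.25934356  0.96578513] 105.03111473130322 [15.71021269 25.17113559]
top [314.82142857 162.64285714] [ 504.46075 -171.88351] ((504.4390869140625, -171.53070068359375), (15.60468578338623, 22.338838577270508), 15.33689022064209) [[494.0, -162.8000030517578], [499.8999938964844, -184.39999389648438], [514.9000244140625, -180.1999969482422], [509.0, -158.6999969482422]]
axis long [-0.25683076  0.96645639] 104.88209357509324 [16.6980612  24.03826356]
tri [ 504.32403473 -171.6755264    69.35605651]
```

View pics/z3.png

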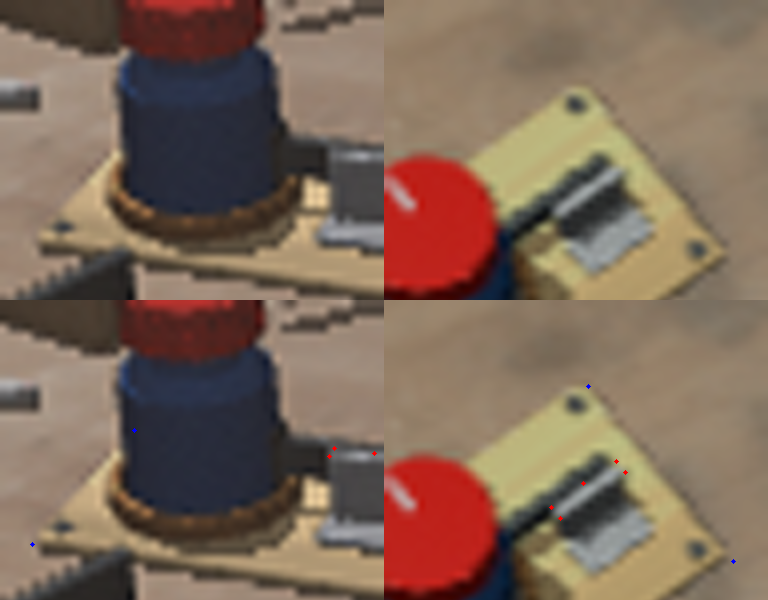

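```bash
cat >> h.py <<'E'
from scipy.spatial.transform import Rotation as Ro
import json
def plan(target,yawdeg,n,start=None,ntw=None):
    o=status.get_obs(); p=np.array(o['tool_pos']); R=Ro.from_euler('xyz',o['tcp_rot']).as_matrix()
    x=R[:,0]; yaw=np.degrees(np.arctan2(x[1],x[0])); d=(yawdeg-yaw+180)%360-180
    tw=-d; ntw=ntw or n; rows=[]; Rn=Ro.from_euler('xyz',[np.pi,0,np.radians(yaw)]).as_matrix(); Rn=R
    left=tw
    for i in range(n):
        w=(np.array(target)-p)/(n-i); off=np.round(Rn.T@w,0)
        t=round(left/(ntw-i),1) if i<ntw else 0.0; left-=t
        rows.append({"offset":[float(v)/1000 for v in off],"twist":float(t)})
        p=p+Rn@off; Rn=Rn@Ro.from_euler('z',t,degrees=True).as_matrix()
    for i in range(0,n,5): print(json.dumps(rows[i:i+5]))
    print('end',p.round(1),'max',max(np.linalg.norm(r['offset']) for r in rows))
def st():
    o=status.get_obs(); print(o['time'],o['tool_pos'].round(1),np.round(o['tcp_rot'],4),'F',o['contact_force'].round(1),'M',o['moment'].round(2),'w',round(o['grip_width'],1),'q',o['joint_positions'].round(3))
E
python3 -c "
from h import *
plan([504,-171.7,300],105.0,18)"
```

```text
[{"offset": [-0.03, -0.029, 0.006], "twist": 3.1}, {"offset": [-0.031, -0.027, 0.006], "twist": 3.1}, {"offset": [-0.033, -0.026, 0.006], "twist": 3.1}, {"offset": [-0.034, -0.024, 0.006], "twist": 3.1}, {"offset": [-0.035, -0.022, 0.006], "twist": 3.1}]
[{"offset": [-0.036, -0.02, 0.006], "twist": 3.1}, {"offset": [-0.037, -0.018, 0.006], "twist": 3.1}, {"offset": [-0.038, -0.016, 0.006], "twist": 3.1}, {"offset": [-0.039, -0.014, 0.006], "twist": 3.1}, {"offset": [-0.04, -0.012, 0.006], "twist": 3.1}]
[{"offset": [-0.04, -0.009, 0.006], "twist": 3.1}, {"offset": [-0.041, -0.007, 0.006], "twist": 3.1}, {"offset": [-0.041, -0.005, 0.005], "twist": 3.1}, {"offset": [-0.041, -0.003, 0.006], "twist": 3.1}, {"offset": [-0.041, -0.001, 0.005], "twist": 3.1}]
[{"offset": [-0.041, 0.002, 0.006], "twist": 3.0}, {"offset": [-0.041, 0.004, 0.005], "twist": 3.1}, {"offset": [-0.041, 0.006, 0.006], "twist": 3.0}]
end [ 504.2 -171.8  299.7] max 0.04243819034784589
```

>>> play_rows(commands=[{"offset": [-0.03, -0.029, 0.006], "twist": 3.1}, {"offset": [-0.031, -0.027, 0.006], "twist": 3.1}, {"offset": [-0.033, -0.026, 0.006], "twist": 3.1}, {"offset": [-0.034, -0.024, 0.006], "twist": 3.1}, {"offset": [-0.035, -0.022, 0.006], "twist": 3.1}], jaw=0)

```text
time: 0.6
tool_pos: [266.3, 307.5, 374.3]
tcp_rot: [-3.141, -0.0, 2.532]
contact_force: [1.5, 0.4, 0.2]
grip_width: 91.6
```

>>> play_rows(commands=[{"offset": [-0.036, -0.02, 0.006], "twist": 3.1}, {"offset": [-0.037, -0.018, 0.006], "twist": 3.1}, {"offset": [-0.038, -0.016, 0.006], "twist": 3.1}, {"offset": [-0.039, -0.014, 0.006], "twist": 3.1}, {"offset": [-0.04, -0.012, 0.006], "twist": 3.1}])

```text
time: 1.1
tool_pos: [357.3, 121.8, 344.5]
tcp_rot: [3.141, -0.0, 2.261]
contact_force: [0.7, 0.6, -0.5]
grip_width: 92.1
```

>>> play_rows(commands=[{"offset": [-0.04, -0.009, 0.006], "twist": 3.1}, {"offset": [-0.041, -0.007, 0.006], "twist": 3.1}, {"offset": [-0.041, -0.005, 0.005], "twist": 3.1}, {"offset": [-0.041, -0.003, 0.006], "twist": 3.1}, {"offset": [-0.041, -0.001, 0.005], "twist": 3.1}])

```text
time: 1.6
tool_pos: [449.2, -62.8, 316.2]
tcp_rot: [-3.141, -0.001, 1.99]
contact_force: [0.3, 1.0, 0.3]
grip_width: 91.6
```

>>> play_rows(commands=[{"offset": [-0.041, 0.002, 0.006], "twist": 3.0}, {"offset": [-0.041, 0.004, 0.005], "twist": 3.1}, {"offset": [-0.041, 0.006, 0.006], "twist": 3.0}, {"offset": [0, 0, 0], "twist": 0}])

```text
time: 2.0
tool_pos: [505.6, -175.5, 298.5]
tcp_rot: [3.141, 0.001, 1.828]
contact_force: [-1.6, 0.9, -0.0]
grip_width: 91.7
```

```bash
python3 -c "
from h import *
st()
plan([504,-171.7,226],105.0,3)"
```

```text
2.0 [ 505.6 -175.5  298.5] [3.1414e+00 1.2000e-03 1.8285e+00] F [-1.6  0.9 -0. ] M [-0.06  0.   -0.03] w 91.7 q [-4.770e-01  4.690e-01  1.645e+00 -1.000e-03  1.027e+00 -7.340e-01]
[{"offset": [0.001, -0.0, 0.024], "twist": -0.1}, {"offset": [0.002, -0.0, 0.024], "twist": -0.1}, {"offset": [0.001, -0.001, 0.024], "twist": -0.0}]
end [ 503.7 -172.   226.5] max 0.024083189157584593
```

>>> play_rows(commands=[{"offset": [0.002, 0, 0.024], "twist": 0}, {"offset": [0.002, 0, 0.024], "twist": 0}, {"offset": [0, -0.001, 0.024], "twist": 0}, {"offset": [0, 0, 0], "twist": 0}])

```text
time: 2.4
tool_pos: [500.9, -166.8, 224.9]
tcp_rot: [-3.136, -0.005, 1.834]
contact_force: [0.2, -0.2, 1.0]
grip_width: 91.4
```

```bash
python3 - <<'E'
from h import *
st()
z=lambda im,x,y,w,h,s: cv2.resize(im[y:y+h,x:x+w],None,fx=s,fy=s,interpolation=cv2.INTER_CUBIC)
a=viewer.capture('scene')[:,:,::-1];b=viewer.capture('top')[:,:,::-1]
cv2.imwrite('pics/g1.png',np.hstack([z(a,280,165,80,90,5),z(b,275,120,80,90,5)]))
E
```

```text
2.4 [ 500.9 -166.8  224.9] [-3.1364 -0.0048  1.834 ] F [ 0.2 -0.2  1. ] M [-0.06  0.05 -0.01] w 91.4 q [-0.467  0.562  1.732  0.     0.854 -0.73 ]
```

View pics/g1.png

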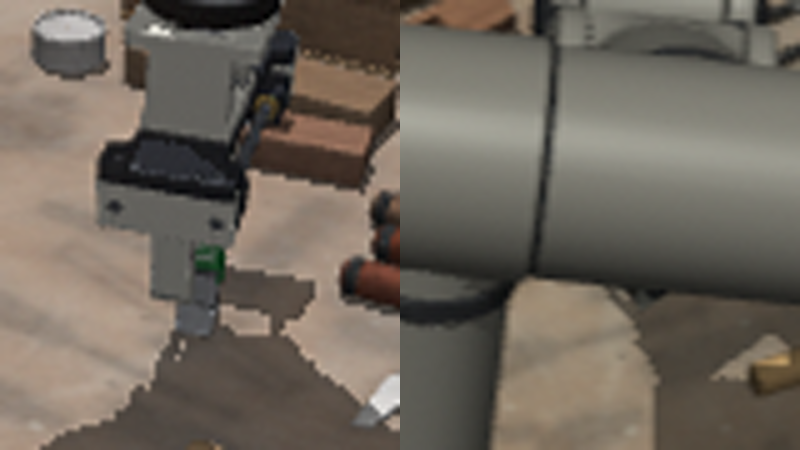

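>>> play_rows(commands=[{"offset": [0, 0, 0], "twist": 0}, {"offset": [0, 0, 0], "twist": 0}, {"offset": [0, 0, 0], "twist": 0}])

```text
time: 2.8
tool_pos: [502.6, -168.0, 228.6]
tcp_rot: [3.14, 0.001, 1.834]
contact_force: [-0.4, -0.0, 0.1]
grip_width: 91.8
```

```bash
python3 -c "
from h import *
st()
plan([504,-171.7,226],105.0,1)
b=viewer.capture('top')
st()"
```

```text
2.8 [ 502.6 -168.   228.6] [3.1403e+00 1.1000e-03 1.8335e+00] F [-0.4 -0.   0.1] M [-0.07 -0.02  0.02] w 91.8 q [-0.467  0.557  1.728  0.     0.855 -0.73 ]
[{"offset": [-0.004, 0.0, 0.003], "twist": 0.1}]
end [ 503.6 -171.9  225.7] max 0.005
2.85 [ 502.5 -168.   228.5] [3.1405e+00 9.0000e-04 1.8334e+00] F [ 0.2  1.  -0.1] M [-0.11  0.01  0.04] w 91.7 q [-0.467  0.558  1.728  0.     0.855 -0.73 ]
```

>>> play_rows(commands=[{"offset": [-0.004, 0, 0.003], "twist": 0}, {"offset": [0, 0, 0], "twist": 0}, {"offset": [0, 0, 0], "twist": 0}])

```text
time: 3.15
tool_pos: [503.3, -172.0, 224.6]
tcp_rot: [-3.141, -0.0, 1.833]
contact_force: [0.1, -0.2, -0.4]
grip_width: 92.2
```

>>> play_rows(commands=[{"offset": [0, 0, 0], "twist": 0}, {"offset": [0, 0, 0], "twist": 0}, {"offset": [0, 0, 0], "twist": 0}, {"offset": [0, 0, 0], "twist": 0}, {"offset": [0, 0, 0], "twist": 0}], jaw=255)

```text
time: 3.65
tool_pos: [503.4, -171.8, 224.7]
tcp_rot: [3.142, -0.0, 1.833]
contact_force: [0.2, 0.4, -0.4]
grip_width: 56.5
```

>>> play_rows(commands=[{"offset": [0, 0, 0], "twist": 0}, {"offset": [0, 0, 0], "twist": 0}, {"offset": [0, 0, 0], "twist": 0}, {"offset": [0, 0, 0], "twist": 0}, {"offset": [0, 0, 0], "twist": 0}])

```text
time: 4.15
tool_pos: [503.4, -171.8, 224.7]
tcp_rot: [3.142, -0.0, 1.833]
contact_force: [-0.6, -0.1, 0.3]
grip_width: 18.1
```

```bash
python3 - <<'E'
from h import *
st()
z=lambda im,x,y,w,h,s: cv2.resize(im[y:y+h,x:x+w],None,fx=s,fy=s,interpolation=cv2.INTER_CUBIC)
a=viewer.capture('scene')[:,:,::-1]
cv2.imwrite('pics/g2.png',z(a,280,165,80,90,6))
E
```

```text
4.15 [ 503.4 -171.8  224.7] [ 3.1415e+00 -1.0000e-04  1.8334e+00] F [-0.6 -0.1  0.3] M [-0.11 -0.02  0.  ] w 18.1 q [-0.473  0.566  1.724  0.     0.851 -0.736]
```

View pics/g2.png

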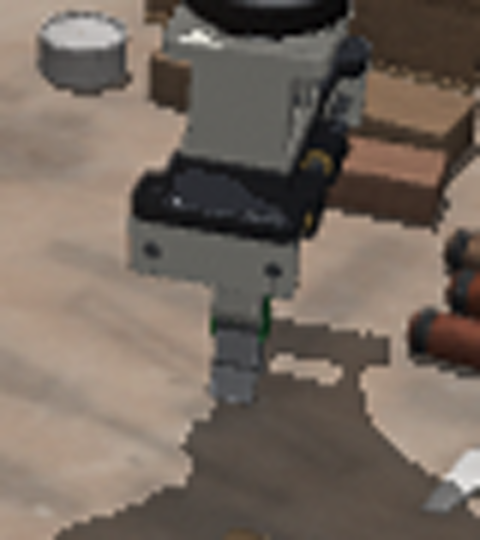

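```bash
python3 - <<'E'
from h import *
yaw=np.radians(17.84);hx=np.array([np.cos(yaw),np.sin(yaw)]);hy=np.array([-hx[1],hx[0]]);ring=np.array([525.2,213.1])
im={'top':cv2.imread('pics/top0.png'),'scene':cv2.imread('pics/scene0.png')}
for n in im:
  g=cv2.cvtColor(im[n],cv2.COLOR_BGR2GRAY).astype(np.float32)
  print(n)
  for X in np.arange(-16,18,1.):
    P=np.array([[*(ring+X*hx+Y*hy),42] for Y in np.arange(-92,-66,1.)]); u=proj(n,P).astype(np.float32)
    v=cv2.remap(g,u[:,0].reshape(1,-1),u[:,1].reshape(1,-1),cv2.INTER_LINEAR); print(int(X),int(v.mean()),int(v[0,:10].mean()),int(v[0,-10:].mean()))
E
```

```text
top
-16 50 56 47
-15 48 54 45
-14 47 53 44
-13 47 52 45
-12 49 52 47
-11 53 56 51
-10 61 65 59
-9 75 79 73
-8 94 97 92
-7 114 117 113
-6 131 132 130
-5 141 139 141
-4 139 136 140
-3 128 125 129
-2 110 108 111
-1 91 89 92
0 76 75 76
1 68 67 68
2 68 67 70
3 73 73 77
4 82 83 87
5 94 95 100
6 108 110 115
7 124 126 131
8 141 144 146
9 155 157 159
10 166 166 168
11 172 172 173
12 175 174 175
13 175 175 175
14 174 174 174
15 173 173 173
16 172 172 172
17 172 172 172
scene
-16 72 70 73
-15 72 71 74
-14 74 72 75
-13 75 74 76
-12 78 77 79
-11 81 79 84
-10 86 82 92
-9 92 86 99
-8 99 90 107
-7 106 96 116
-6 113 101 125
-5 118 104 131
-4 121 107 132
-3 120 109 126
-2 117 110 118
-1 111 109 110
0 105 105 102
1 98 101 93
2 93 98 86
3 89 95 82
4 88 94 85
5 90 94 91
6 94 94 97
7 100 98 103
8 106 104 110
9 113 110 116
10 119 115 123
11 125 121 128
12 129 126 130
13 132 130 131
14 134 134 132
15 135 135 133
16 135 135 134
17 135 135 135
```

```bash
python3 - <<'E'
from h import *
plan([503.4,-171.8,310],105.05,3)
E
```

```text
[{"offset": [0.0, 0.0, -0.028], "twist": -0.0}, {"offset": [0.0, 0.0, -0.029], "twist": -0.0}, {"offset": [0.0, 0.0, -0.028], "twist": -0.0}]
end [ 503.4 -171.8  309.7] max 0.029
```

>>> play_rows(commands=[{"offset": [0, 0, -0.015], "twist": 0}, {"offset": [0, 0, -0.03], "twist": 0}, {"offset": [0, 0, -0.035], "twist": 0}, {"offset": [0, 0, 0], "twist": 0}, {"offset": [0, 0, 0], "twist": 0}])

```text
time: 4.7
tool_pos: [503.3, -171.8, 305.0]
tcp_rot: [3.141, 0.001, 1.833]
contact_force: [-0.1, -0.1, -2.1]
grip_width: 17.7
```

```bash
python3 - <<'E'
from h import *
st()
plan([549.5,136.9,305],107.84,9)
E
```

```text
4.7 [ 503.3 -171.8  305. ] [3.1407e+00 7.0000e-04 1.8334e+00] F [-0.1 -0.1 -2.1] M [ 0.02  0.06 -0.02] w 17.7 q [-0.473  0.455  1.647  0.     1.038 -0.736]
[{"offset": [0.032, 0.014, -0.0], "twist": -0.3}, {"offset": [0.032, 0.014, -0.0], "twist": -0.3}, {"offset": [0.032, 0.014, -0.0], "twist": -0.3}, {"offset": [0.031, 0.014, -0.0], "twist": -0.3}, {"offset": [0.031, 0.015, -0.0], "twist": -0.3}]
[{"offset": [0.031, 0.015, -0.0], "twist": -0.3}, {"offset": [0.032, 0.015, -0.0], "twist": -0.3}, {"offset": [0.031, 0.015, -0.0], "twist": -0.3}, {"offset": [0.031, 0.015, -0.0], "twist": -0.4}]
end [549.9 136.6 304.9] max 0.03534119409414458
```

>>> play_rows(commands=[{"offset": [0.032, 0.014, 0], "twist": -0.3}, {"offset": [0.032, 0.014, 0], "twist": -0.3}, {"offset": [0.032, 0.014, 0], "twist": -0.3}, {"offset": [0.031, 0.014, 0], "twist": -0.3}, {"offset": [0.031, 0.015, 0], "twist": -0.3}])

```text
time: 5.2
tool_pos: [528.6, 0.9, 302.9]
tcp_rot: [-3.138, -0.002, 1.86]
contact_force: [-0.1, 0.5, -1.4]
grip_width: 17.5
```

>>> play_rows(commands=[{"offset": [0.031, 0.015, 0], "twist": -0.3}, {"offset": [0.032, 0.015, 0], "twist": -0.3}, {"offset": [0.031, 0.015, 0], "twist": -0.3}, {"offset": [0.031, 0.015, 0], "twist": -0.4}, {"offset": [0, 0, 0], "twist": 0}])

```text
time: 5.7
tool_pos: [549.6, 140.0, 302.8]
tcp_rot: [-3.139, -0.002, 1.886]
contact_force: [0.1, 0.4, -1.6]
grip_width: 18.0
```

>>> play_rows(commands=[{"offset": [0, 0, 0], "twist": 0}, {"offset": [0, 0, 0], "twist": 0}, {"offset": [0, 0, 0], "twist": 0}, {"offset": [0, 0, 0], "twist": 0}, {"offset": [0, 0, 0], "twist": 0}])

```text
time: 6.2
tool_pos: [550.0, 135.9, 304.8]
tcp_rot: [3.141, -0.0, 1.881]
contact_force: [-0.5, 0.1, -1.3]
grip_width: 17.8
```

```bash
python3 - <<'E'
from h import *
st()
plan([549.5,136.9,285],107.84,1)
z=lambda im,x,y,w,h,s: cv2.resize(im[y:y+h,x:x+w],None,fx=s,fy=s,interpolation=cv2.INTER_CUBIC)
a=viewer.capture('scene')[:,:,::-1];b=viewer.capture('top')[:,:,::-1]
cv2.imwrite('pics/s3.png',a);cv2.imwrite('pics/t3.png',b)
cv2.imwrite('pics/g3.png',np.hstack([z(a,200,120,80,90,5),z(b,190,130,80,90,5)]))
E
```

```text
6.2 [550.  135.9 304.8] [ 3.1415 -0.      1.8812] F [-0.5  0.1 -1.3] M [-0.07 -0.   -0.03] w 17.8 q [ 0.107  0.512  1.547  0.     1.082 -0.204]
[{"offset": [0.001, -0.0, 0.02], "twist": -0.1}]
end [549.7 136.8 284.8] max 0.020024984394500785
```

View pics/g3.png

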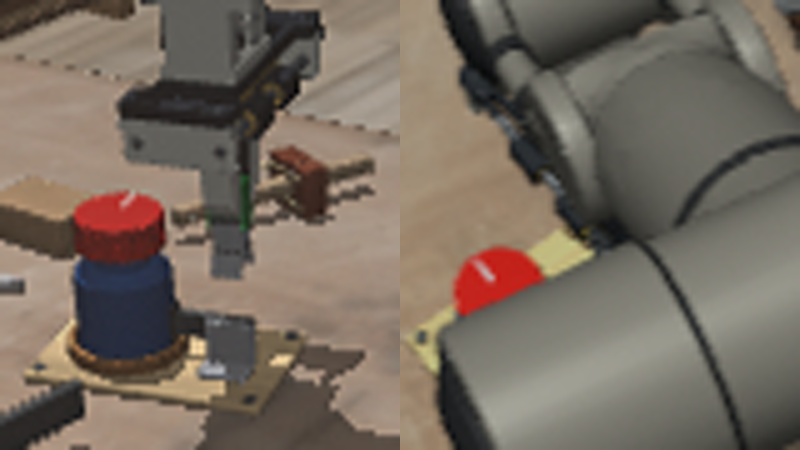

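>>> play_rows(commands=[{"offset": [0.001, 0, 0.015], "twist": 0}, {"offset": [0, 0, 0.015], "twist": 0}, {"offset": [0, 0, 0.006], "twist": 0}, {"offset": [0, 0, 0], "twist": 0}, {"offset": [0, 0, 0], "twist": 0}])

```text
time: 6.8
tool_pos: [549.9, 137.5, 269.2]
tcp_rot: [3.141, 0.0, 1.882]
contact_force: [-0.1, -0.3, -0.6]
grip_width: 18.0
```

>>> play_rows(commands=[{"offset": [0, 0, 0.004], "twist": 0}, {"offset": [0, 0, 0.004], "twist": 0}, {"offset": [0, 0, 0], "twist": 0}])

```text
time: 7.1
tool_pos: [549.5, 137.5, 260.3]
tcp_rot: [-3.141, -0.0, 1.882]
contact_force: [0.1, 0.1, -1.6]
grip_width: 17.9
```

```bash
python3 - <<'E'
from h import *
st()
z=lambda im,x,y,w,h,s: cv2.resize(im[y:y+h,x:x+w],None,fx=s,fy=s,interpolation=cv2.INTER_CUBIC)
a=viewer.capture('scene')[:,:,::-1]
cv2.imwrite('pics/g4.png',z(a,200,130,80,80,7))
E
```

```text
7.1 [549.5 137.5 260.3] [-3.1409e+00 -2.0000e-04  1.8823e+00] F [ 0.1  0.1 -1.6] M [-0.11  0.02  0.01] w 17.9 q [ 0.11   0.566  1.594  0.     0.982 -0.202]
```

View pics/g4.png

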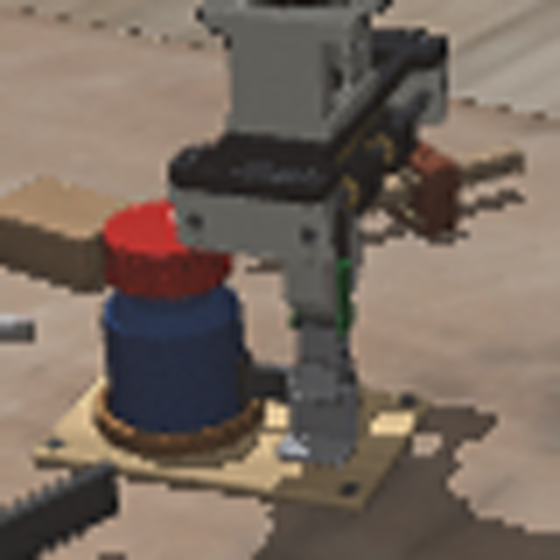

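>>> play_rows(commands=[{"offset": [0, 0, 0.004], "twist": 0}, {"offset": [0, 0, 0.004], "twist": 0}, {"offset": [0, 0, 0], "twist": 0}])

```text
time: 7.45
tool_pos: [549.3, 137.4, 252.2]
tcp_rot: [-3.14, -0.0, 1.882]
contact_force: [-1.7, -1.1, -1.1]
grip_width: 18.1
```

>>> play_rows(commands=[{"offset": [0, 0, 0.003], "twist": 0}, {"offset": [0, 0, 0.003], "twist": 0}, {"offset": [0, 0, 0], "twist": 0}])

```text
time: 7.75
tool_pos: [549.7, 137.5, 246.8]
tcp_rot: [3.141, 0.0, 1.882]
contact_force: [-1.8, -1.5, 2.4]
grip_width: 17.8
```

>>> play_rows(commands=[{"offset": [0, 0, 0.003], "twist": 0}, {"offset": [0, 0, 0.003], "twist": 0}, {"offset": [0, 0, 0], "twist": 0}])

```text
time: 8.05
tool_pos: [549.6, 137.5, 241.2]
tcp_rot: [3.141, 0.0, 1.882]
contact_force: [-3.5, -1.4, 5.8]
grip_width: 18.0
```

```bash
python3 - <<'E'
from h import *
st()
z=lambda im,x,y,w,h,s: cv2.resize(im[y:y+h,x:x+w],None,fx=s,fy=s,interpolation=cv2.INTER_CUBIC)
a=viewer.capture('scene')[:,:,::-1]
cv2.imwrite('pics/g5.png',z(a,200,130,80,80,7))
E
```

```text
8.05 [549.6 137.5 241.2] [3.1414e+00 1.0000e-04 1.8823e+00] F [-3.5 -1.4  5.8] M [-0.42  0.69 -0.02] w 18.0 q [ 0.11   0.592  1.61  -0.     0.939 -0.202]
```

View pics/g5.png

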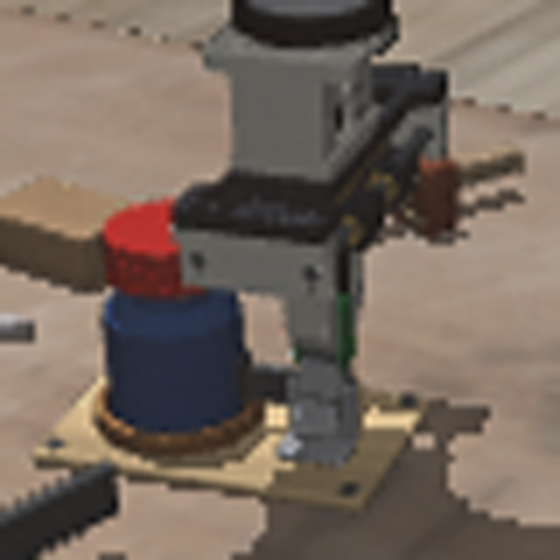

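>>> play_rows(commands=[{"offset": [0, -0.001, 0.003], "twist": 0}, {"offset": [0, 0, 0.002], "twist": 0}, {"offset": [0, 0, 0], "twist": 0}])

```text
time: 8.4
tool_pos: [549.2, 137.3, 237.6]
tcp_rot: [3.139, 0.001, 1.882]
contact_force: [-4.2, -0.8, 14.6]
grip_width: 18.0
```

>>> play_rows(commands=[{"offset": [0, 0, 0.001], "twist": 0}, {"offset": [0, 0, 0.001], "twist": 0}, {"offset": [0, 0, 0], "twist": 0}])

```text
time: 8.7
tool_pos: [549.1, 137.2, 236.8]
tcp_rot: [3.138, 0.001, 1.882]
contact_force: [-7.3, -2.6, 24.4]
grip_width: 18.0
```

>>> play_rows(commands=[{"offset": [0, 0, -0.001], "twist": 0}, {"offset": [0, 0, 0], "twist": 0}])

```text
time: 8.9
tool_pos: [549.2, 137.2, 237.0]
tcp_rot: [3.138, 0.001, 1.882]
contact_force: [-5.9, -1.4, 17.5]
grip_width: 17.4
```

>>> play_rows(commands=[{"offset": [0, 0, 0], "twist": 0}, {"offset": [0, 0, 0], "twist": 0}, {"offset": [0, 0, 0], "twist": 0}, {"offset": [0, 0, 0], "twist": 0}, {"offset": [0, 0, 0], "twist": 0}], jaw=60)

```text
time: 9.4
tool_pos: [548.8, 137.2, 234.4]
tcp_rot: [-3.141, -0.0, 1.882]
contact_force: [0.5, -0.1, 0.3]
grip_width: 52.8
```

>>> play_rows(commands=[{"offset": [0, 0, -0.01], "twist": 0}, {"offset": [0, 0, -0.03], "twist": 0}, {"offset": [0, 0, -0.04], "twist": 0}, {"offset": [0, 0, -0.03], "twist": 0}, {"offset": [0, 0, 0], "twist": 0}], jaw=0)

```text
time: 9.9
tool_pos: [549.6, 137.4, 350.2]
tcp_rot: [3.132, 0.002, 1.882]
contact_force: [0.3, -0.1, -0.7]
grip_width: 90.2
```

```bash
python3 - <<'E'
from h import *
st()
plan([525.2,213.1,340],107.84-45,3)
z=lambda im,x,y,w,h,s: cv2.resize(im[y:y+h,x:x+w],None,fx=s,fy=s,interpolation=cv2.INTER_CUBIC)
a=viewer.capture('scene')[:,:,::-1];cv2.imwrite('pics/s6.png',a)
cv2.imwrite('pics/g6.png',z(a,200,130,80,80,7))
E
```

```text
9.9 [549.6 137.4 350.2] [3.1320e+00 1.8000e-03 1.8824e+00] F [ 0.3 -0.1 -0.7] M [-0.09  0.05 -0.01] w 90.2 q [ 0.11   0.462  1.494  0.     1.176 -0.202]
[{"offset": [0.027, -0.0, 0.003], "twist": 15.0}, {"offset": [0.025, -0.007, 0.004], "twist": 15.0}, {"offset": [0.023, -0.013, 0.003], "twist": 15.0}]
end [525.3 212.9 340. ] max 0.02716615541441225
```

View pics/g6.png

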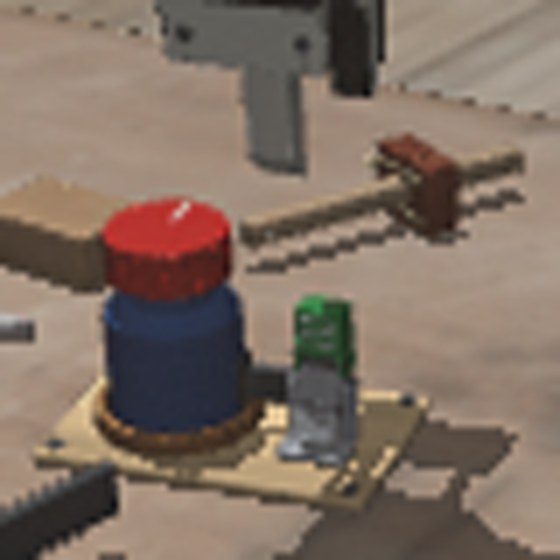

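```bash
python3 - <<'E'
from h import *
plan([525.3,213.7,335],50,8)
a=cv2.imread('pics/s6.png'); h=cv2.cvtColor(a,cv2.COLOR_BGR2HSV)
m=(h[...,0]>45)&(h[...,0]<85)&(h[...,1]>100)&(h[...,2]>100); m[:165]=0;m[190:]=0;m[:,:235]=0;m[:,260:]=0
p=np.argwhere(m)[:,::-1]; print(p.mean(0),len(p))
for z in(76,78,80,82,84,88): print(z,proj('scene',[548.8,137.2,z]),onz('scene',p.mean(0),z))
E
```

```text
[{"offset": [0.01, 0.0, 0.002], "twist": 7.2}, {"offset": [0.01, -0.001, 0.001], "twist": 7.2}, {"offset": [0.01, -0.002, 0.002], "twist": 7.2}, {"offset": [0.009, -0.004, 0.001], "twist": 7.2}, {"offset": [0.009, -0.005, 0.002], "twist": 7.3}]
[{"offset": [0.008, -0.006, 0.001], "twist": 7.2}, {"offset": [0.007, -0.007, 0.002], "twist": 7.3}, {"offset": [0.007, -0.007, 0.001], "twist": 7.2}]
end [525.4 213.8 335.5] max 0.010488088481701515
[244.2 173.4] 5
76 [[245.7452374 175.0113035]] [555.54811046 149.14144894  76.        ]
78 [[245.72282019 174.49029388]] [552.46031721 146.63975586  78.        ]
80 [[245.70036839 173.96848023]] [549.37252397 144.13806278  80.        ]
82 [[245.67788192 173.44586069]] [546.28473073 141.6363697   82.        ]
84 [[245.65536069 172.92243338]] [543.19693749 139.13467662  84.        ]
88 [[245.61021364 171.87314797]] [537.02135101 134.13129046  88.        ]
```

>>> play_rows(commands=[{"offset": [0.01, 0, 0], "twist": 7.2}, {"offset": [0.01, -0.001, 0], "twist": 7.2}, {"offset": [0.01, -0.002, 0], "twist": 7.2}, {"offset": [0.009, -0.004, 0], "twist": 7.2}, {"offset": [0.009, -0.005, 0], "twist": 7.3}])

```text
time: 10.45
tool_pos: [533.2, 185.5, 343.5]
tcp_rot: [-3.139, 0.001, 1.247]
contact_force: [-0.0, 0.1, 0.1]
grip_width: 92.0
```

>>> play_rows(commands=[{"offset": [0.008, -0.006, 0], "twist": 7.2}, {"offset": [0.007, -0.007, 0], "twist": 7.3}, {"offset": [0.007, -0.007, 0], "twist": 7.2}, {"offset": [0, 0, 0], "twist": 0}, {"offset": [0, 0, 0], "twist": 0}])

```text
time: 10.95
tool_pos: [524.9, 213.6, 344.0]
tcp_rot: [-3.141, 0.001, 0.877]
contact_force: [-0.2, 0.5, -0.4]
grip_width: 92.1
```

>>> play_rows(commands=[{"offset": [0, 0, 0], "twist": 0}, {"offset": [0, 0, 0], "twist": 0}])

```text
time: 11.15
tool_pos: [525.1, 213.3, 344.6]
tcp_rot: [-3.141, 0.0, 0.874]
contact_force: [0.5, -0.6, -0.1]
grip_width: 92.0
```

```bash
python3 - <<'E'
from h import *
st()
plan([525.3,213.7,263],50,4)
E
```

```text
11.15 [525.1 213.3 344.6] [-3.1414e+00  2.0000e-04  8.7440e-01] F [ 0.5 -0.6 -0.1] M [-0.13  0.13  0.03] w 92.0 q [ 0.251  0.47   1.497 -0.     1.175  0.947]
[{"offset": [0.0, -0.0, 0.02], "twist": 0.0}, {"offset": [0.0, -0.0, 0.021], "twist": 0.0}, {"offset": [0.0, -0.0, 0.02], "twist": 0.0}, {"offset": [0.0, -0.0, 0.021], "twist": 0.1}]
end [525.1 213.3 262.6] max 0.021
```

>>> play_rows(commands=[{"offset": [0, 0, 0.025], "twist": 0}, {"offset": [0, 0, 0.025], "twist": 0}, {"offset": [0, 0, 0.02], "twist": 0}, {"offset": [0, 0, 0.011], "twist": 0}, {"offset": [0, 0, 0], "twist": 0}])

```text
time: 11.65
tool_pos: [524.8, 213.4, 262.4]
tcp_rot: [-3.14, 0.002, 0.874]
contact_force: [-0.2, -1.1, -0.5]
grip_width: 91.7
```

>>> play_rows(commands=[{"offset": [0, 0, 0], "twist": 0}, {"offset": [0, 0, 0], "twist": 0}])

```text
time: 11.85
tool_pos: [525.4, 213.8, 264.9]
tcp_rot: [3.14, -0.002, 0.874]
contact_force: [0.4, -0.7, 0.1]
grip_width: 91.9
```

```bash
python3 - <<'E'
from h import *
st()
z=lambda im,x,y,w,h,s: cv2.resize(im[y:y+h,x:x+w],None,fx=s,fy=s,interpolation=cv2.INTER_CUBIC)
a=viewer.capture('scene')[:,:,::-1];b=viewer.capture('top')[:,:,::-1]
cv2.imwrite('pics/g7.png',np.hstack([z(a,190,120,80,90,5),z(b,180,140,80,90,5)]))
E
```

```text
11.85 [525.4 213.8 264.9] [ 3.1403e+00 -1.9000e-03  8.7360e-01] F [ 0.4 -0.7  0.1] M [-0.06  0.15  0.01] w 91.9 q [0.251 0.561 1.588 0.    0.99  0.949]
```

View pics/g7.png

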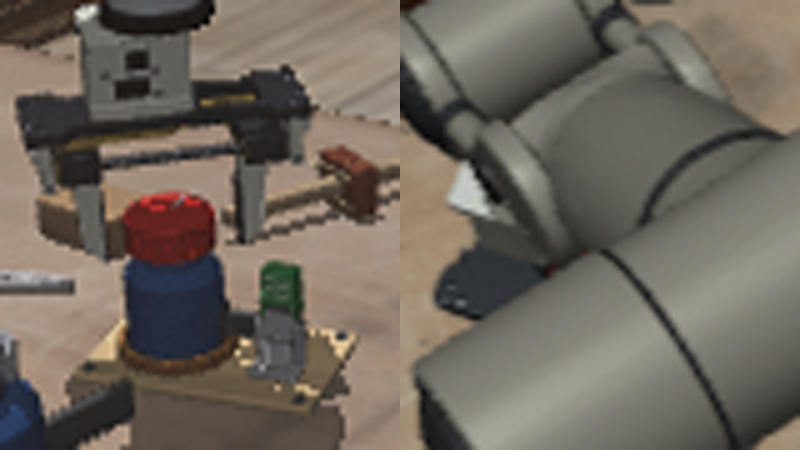

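Fingers straddle the lid, with the lid (170,228) centred between the tips (95,258) and (248,240), and the clamp is seated. I'll close the jaws.

>>> play_rows(commands=[{"offset": [0, 0, 0.001], "twist": 0}, {"offset": [0, 0, 0], "twist": 0}, {"offset": [0, 0, 0], "twist": 0}, {"offset": [0, 0, 0], "twist": 0}, {"offset": [0, 0, 0], "twist": 0}], jaw=255)

```text
time: 12.45
tool_pos: [524.6, 214.0, 262.8]
tcp_rot: [-3.14, 0.0, 0.873]
contact_force: [-3.8, 2.5, 2.7]
grip_width: 62.8
```

>>> play_rows(commands=[{"offset": [0, 0, 0], "twist": 0}, {"offset": [0, 0, 0], "twist": 0}, {"offset": [0, 0, 0], "twist": 0}])

```text
time: 12.75
tool_pos: [524.7, 214.0, 262.8]
tcp_rot: [-3.141, 0.0, 0.874]
contact_force: [-4.3, 4.1, 2.8]
grip_width: 62.7
```

```bash
python3 - <<'E'
from h import *
st()
E
```

```text
12.75 [524.7 214.  262.8] [-3.1407  0.      0.8735] F [-4.3  4.1  2.8] M [ 0.57  0.89 -0.07] w 62.7 q [2.520e-01 5.640e-01 1.591e+00 1.000e-03 9.880e-01 9.490e-01]
```

>>> play_rows(commands=[{"offset": [0, -0.0005, 0], "twist": -3}, {"offset": [0, 0, 0], "twist": -5}, {"offset": [0, 0, 0], "twist": -5}, {"offset": [0, 0, 0], "twist": 0}])

```text
time: 13.15
tool_pos: [524.9, 213.9, 262.8]
tcp_rot: [3.141, -0.0, 1.102]
contact_force: [-0.6, 0.4, 1.4]
grip_width: 62.7
```

```bash
python3 - <<'E'
from h import *
st()
z=lambda im,x,y,w,h,s: cv2.resize(im[y:y+h,x:x+w],None,fx=s,fy=s,interpolation=cv2.INTER_CUBIC)
a=viewer.capture('scene')[:,:,::-1]
cv2.imwrite('pics/g8.png',z(a,190,120,80,90,6))
E
```

```text
13.15 [524.9 213.9 262.8] [ 3.1405e+00 -1.0000e-04  1.1017e+00] F [-0.6  0.4  1.4] M [0.04 0.36 0.25] w 62.7 q [ 2.520e-01  5.630e-01  1.591e+00 -1.000e-03  9.860e-01  7.210e-01]
```

View pics/g8.png

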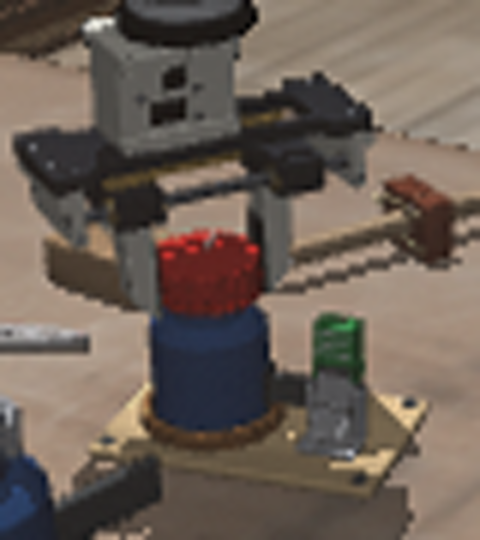

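>>> play_rows(commands=[{"offset": [0, 0, 0], "twist": -5}, {"offset": [0, 0, 0], "twist": -5}, {"offset": [0, 0, 0], "twist": -5}, {"offset": [0, 0, 0], "twist": -5}, {"offset": [0, 0, 0], "twist": 0}])

```text
time: 13.7
tool_pos: [524.9, 214.1, 263.0]
tcp_rot: [3.14, -0.0, 1.449]
contact_force: [-1.3, 0.4, 2.8]
grip_width: 62.8
```

>>> play_rows(commands=[{"offset": [0, 0, 0], "twist": -5}, {"offset": [0, 0, 0], "twist": -5}, {"offset": [0, 0, 0], "twist": -5}, {"offset": [0, 0, 0], "twist": -5}, {"offset": [0, 0, 0], "twist": 0}])

```text
time: 14.2
tool_pos: [524.9, 214.5, 263.9]
tcp_rot: [3.139, -0.001, 1.797]
contact_force: [-1.9, 1.6, 8.4]
grip_width: 62.9
```

>>> play_rows(commands=[{"offset": [0, 0, 0], "twist": -5}, {"offset": [0, 0, 0], "twist": -2}, {"offset": [0, 0, 0], "twist": 0}, {"offset": [0, 0, 0], "twist": 0}])

```text
time: 14.6
tool_pos: [524.8, 214.5, 263.9]
tcp_rot: [3.139, -0.0, 1.917]
contact_force: [-3.0, 3.7, 8.4]
grip_width: 62.8
```

```bash
python3 - <<'E'
from h import *
st()
z=lambda im,x,y,w,h,s: cv2.resize(im[y:y+h,x:x+w],None,fx=s,fy=s,interpolation=cv2.INTER_CUBIC)
a=viewer.capture('scene')[:,:,::-1]
cv2.imwrite('pics/g9.png',z(a,190,120,80,90,6))
E
```

```text
14.6 [524.8 214.5 263.9] [ 3.1392e+00 -4.0000e-04  1.9167e+00] F [-3.   3.7  8.4] M [0.37 0.56 0.05] w 62.8 q [ 2.53e-01  5.62e-01  1.59e+00  1.00e-03  9.87e-01 -9.40e-02]
```

View pics/g9.png

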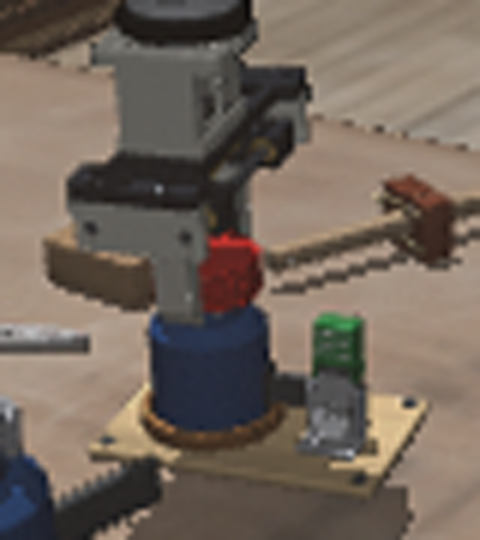

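>>> play_rows(commands=[{"offset": [0, 0, -0.001], "twist": 0}, {"offset": [0, 0, 0], "twist": 0}])

```text
time: 14.85
tool_pos: [524.8, 214.5, 264.6]
tcp_rot: [3.14, -0.0, 1.917]
contact_force: [-1.2, 3.1, 6.5]
grip_width: 63.1
```

>>> play_rows(commands=[{"offset": [0, 0, -0.001], "twist": 0}, {"offset": [0, 0, 0], "twist": 0}, {"offset": [0, 0, 0], "twist": 0}])

```text
time: 15.15
tool_pos: [524.7, 214.4, 265.2]
tcp_rot: [3.14, -0.0, 1.919]
contact_force: [-2.6, 3.8, 5.7]
grip_width: 62.8
```

```bash
python3 - <<'E'
from h import *
st()
E
```

```text
15.15 [524.7 214.4 265.2] [ 3.1404e+00 -5.0000e-04  1.9186e+00] F [-2.6  3.8  5.7] M [ 0.52  0.39 -0.07] w 62.8 q [ 2.530e-01  5.600e-01  1.589e+00  1.000e-03  9.910e-01 -9.600e-02]
```

>>> play_rows(commands=[{"offset": [0, 0, -0.001], "twist": 0}, {"offset": [0, 0, -0.001], "twist": 0}, {"offset": [0, 0, 0], "twist": 0}])

```text
time: 15.45
tool_pos: [524.5, 213.8, 266.2]
tcp_rot: [-3.14, 0.0, 1.92]
contact_force: [-1.0, 2.1, -0.2]
grip_width: 62.9
```

```bash
python3 - <<'E'
from h import *
st()
z=lambda im,x,y,w,h,s: cv2.resize(im[y:y+h,x:x+w],None,fx=s,fy=s,interpolation=cv2.INTER_CUBIC)
a=viewer.capture('scene')[:,:,::-1]
b=viewer.capture('top')[:,:,::-1]
cv2.imwrite('pics/g10.png',np.hstack([z(a,190,120,80,90,5),z(b,180,140,80,90,5)]))
E
```

```text
15.45 [524.5 213.8 266.2] [-3.1404e+00  2.0000e-04  1.9199e+00] F [-1.   2.1 -0.2] M [ 0.18  0.25 -0.06] w 62.9 q [ 0.252  0.559  1.588 -0.     0.996 -0.097]
```

View pics/g10.png

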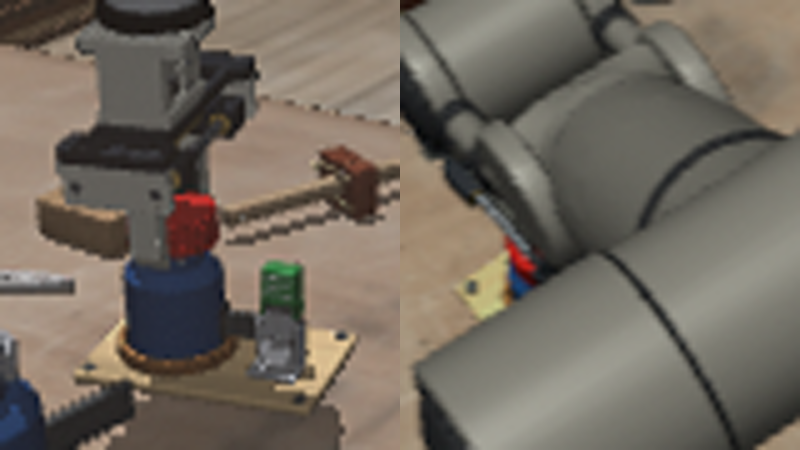

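>>> play_rows(commands=[{"offset": [0, 0, -0.001], "twist": 0}, {"offset": [0, 0, -0.001], "twist": 0}, {"offset": [0, 0, 0], "twist": 0}])

```text
time: 15.85
tool_pos: [524.7, 213.9, 268.7]
tcp_rot: [-3.141, 0.0, 1.921]
contact_force: [-0.9, 0.3, -1.1]
grip_width: 63.1
```

>>> play_rows(commands=[{"offset": [0, 0, -0.002], "twist": 0}, {"offset": [0, 0, -0.002], "twist": 0}, {"offset": [0, 0, 0], "twist": 0}])

```text
time: 16.15
tool_pos: [524.9, 214.0, 273.3]
tcp_rot: [3.14, 0.0, 1.921]
contact_force: [-0.9, -0.1, -1.0]
grip_width: 62.8
```

>>> play_rows(commands=[{"offset": [0, 0, -0.005], "twist": 0}, {"offset": [0, 0, -0.01], "twist": 0}, {"offset": [0, 0, -0.015], "twist": 0}, {"offset": [0, 0, -0.012], "twist": 0}, {"offset": [0, 0, -0.003], "twist": 0}])

```text
time: 16.65
tool_pos: [525.0, 214.2, 319.9]
tcp_rot: [3.138, 0.0, 1.921]
contact_force: [0.0, -0.4, 0.0]
grip_width: 62.8
```

>>> play_rows(commands=[{"offset": [0, 0, 0], "twist": 0}, {"offset": [0, 0, 0], "twist": 0}, {"offset": [0, 0, 0], "twist": 0}, {"offset": [0, 0, 0], "twist": 0}, {"offset": [0, 0, 0], "twist": 0}])

```text
time: 17.15
tool_pos: [524.6, 214.0, 317.3]
tcp_rot: [-3.141, -0.0, 1.921]
contact_force: [0.5, 0.8, -0.5]
grip_width: 62.7
```

```bash
python3 - <<'E'
from h import *
st()
z=lambda im,x,y,w,h,s: cv2.resize(im[y:y+h,x:x+w],None,fx=s,fy=s,interpolation=cv2.INTER_CUBIC)
a=viewer.capture('scene')[:,:,::-1]
b=viewer.capture('top')[:,:,::-1]
cv2.imwrite('pics/s11.png',a)
cv2.imwrite('pics/g11.png',np.hstack([z(a,190,120,80,90,5),z(b,180,140,80,90,5)]))
print(proj('scene',[[525,213.5,143],[525,213.5,167],[525,213.5,108]]))
E
```

```text
17.15 [524.6 214.  317.3] [-3.1408e+00 -1.0000e-04  1.9207e+00] F [ 0.5  0.8 -0.5] M [-0.09  0.   -0.05] w 62.7 q [ 0.252  0.498  1.532  0.     1.112 -0.098]
[[222.92718221 154.46003593]
 [222.43930586 147.91374638]
 [223.62259599 163.79104765]]
```

View pics/g11.png

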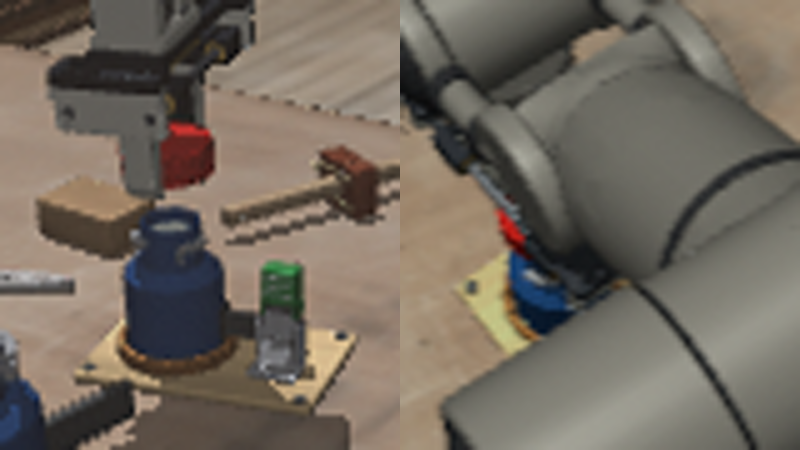

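```bash
python3 - <<'E'
from h import *
a=cv2.imread('pics/s11.png'); i=cv2.imread('pics/scene0.png')
z=lambda im,x,y,w,h,s: cv2.resize(im[y:y+h,x:x+w],None,fx=s,fy=s,interpolation=cv2.INTER_CUBIC)
cv2.imwrite('pics/g12.png',np.hstack([z(a,205,135,40,45,9),z(i,205,148,40,45,9)]))
# predicted lower & upper rims if level at +53.5 mm vs initial check
im=a.copy()
th=np.linspace(0,2*np.pi,60)
big=z(a,205,135,40,45,12)
for zz in(143.5,167.5):
    for u in proj('scene',np.c_[525+31.5*np.cos(th),213.8+31.5*np.sin(th),np.full(60,zz)]): cv2.circle(big,tuple(((u-[205,135]+.5)*12).astype(int)),1,(255,255,0),-1)
cv2.imwrite('pics/g13.png',big)
E
```

```text
(no output)
```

View pics/g12.png

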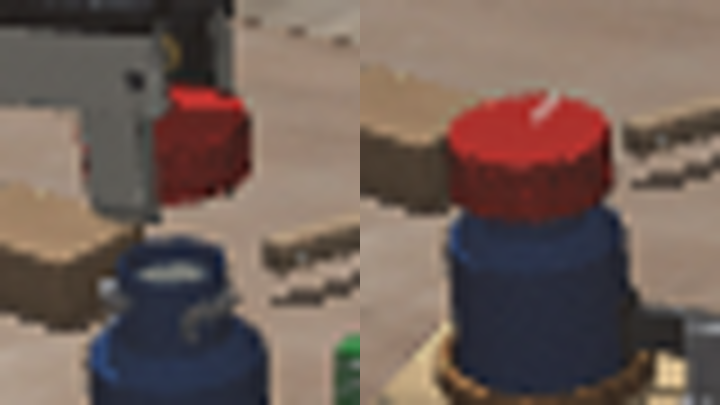

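View pics/g13.png

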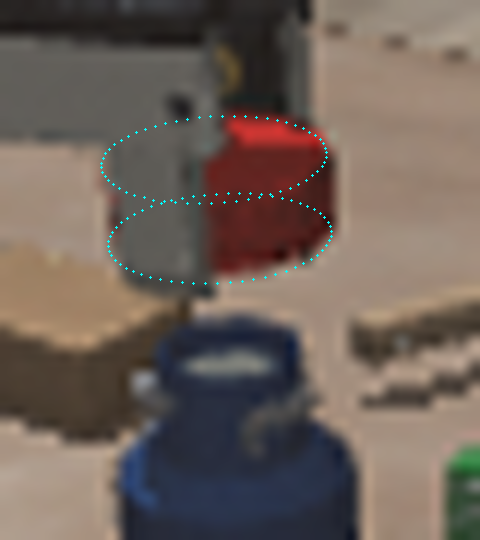

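```bash
python3 - <<'E'
from h import *
from plant import ticket
a=cv2.imread('pics/s11.png'); i=cv2.imread('pics/scene0.png')
d=cv2.absdiff(a,i).max(2)
print('hammer',(d[250:325,310:440]>40).sum(),'beech',(d[150:172,196:214]>40).sum(),'pot body',(d[180:192,215:236]>40).sum())
st()
print(ticket.close_job())
E
```

```text
hammer 0 beech 0 pot body 0
17.25 [524.6 214.  317.5] [-3.1413e+00 -1.0000e-04  1.9206e+00] F [ 0.1  0.2 -0.5] M [-0.05  0.07 -0.01] w 62.7 q [ 0.252  0.498  1.532  0.     1.112 -0.098]
the job is handed in; nothing more can be done
None
```

The clamp is on the post and handle, and the lid is off. The gripper is holding the lid about 35 mm straight above the open mouth, at 17 s of the 51 s allowed.

**Clamp:** I pushed it down until the force rose to about 24 N, slightly above your 5–20 N guide, then let go. One camera view puts its top at about 81 mm, against 80 mm expected, so it is well within the 12 mm allowance. That reading came from only a few pixels.

**Lid:** I turned it 60° anticlockwise, and the grip width stayed at about 62.8 mm. I couldn't see the white line at the end, so the lid's own angle was not checked by eye. After I raised the tool about 3 mm in small steps, the pull was only about 1 N, roughly the lid's own weight.

**Last checks:**
- The lid's outline in the scene view matches a level lid over the mouth to within about a pixel. The gripper's shadow made its top look tilted, but the edges did not. The top view was mostly blocked by the arm.
- The pot body, hammer and beech block show no change from the first picture. I did not compare the other tools, but the arm never worked near them.

**Unexplained:** while I was turning the lid, the tool rose about 1 mm with up to 8 N pushing it up, even though the lid should not rise then. This disappeared when I raised the tool, and I found no effect from it.

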